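# Put the threader's die carrier plates away in their case

## Task

Take the pipe coupling that was left in the storage case and put it in the empty blue bin beside the case, and lower every die carrier plate on the bench over the pair of pins whose spacing matches its holes, until it rests flush on its pad. When all of that is in place, swing the case's lid fully shut; leave the other things on the bench where they are.

Things in the scene. Friction and masses are not known exactly. Their poses are not given: they have to be found in the camera images.
- plate_a: loose steel plate, 72 long (its x) x 44 wide (its y) x 8 thick, two 12-diameter through holes at x = +-23, y = 0 (46 apart), on top at its centre a dark grip block 26 (x) x 14 (y) x 28 tall (its top 36 above the underside). Origin: centre of the underside, z up. Same either way round. About 0.3 kg. Starts flat on the bench; may be absent
- plate_b: loose steel plate, 84 long (its x) x 44 wide (its y) x 8 thick, two 12-diameter through holes at x = +-29, y = 0 (58 apart), on top at its centre a dark grip block 26 (x) x 14 (y) x 28 tall (its top 36 above the underside). Origin: centre of the underside, z up. Same either way round. About 0.3 kg. Starts flat on the bench; may be absent
- plate_c: loose steel plate, 96 long (its x) x 44 wide (its y) x 8 thick, two 12-diameter through holes at x = +-35, y = 0 (70 apart), on top at its centre a dark grip block 26 (x) x 14 (y) x 28 tall (its top 36 above the underside). Origin: centre of the underside, z up. Same either way round. About 0.3 kg. Starts flat on the bench; may be absent
- plate_d: loose steel plate, 108 long (its x) x 44 wide (its y) x 8 thick, two 12-diameter through holes at x = +-41, y = 0 (82 apart), on top at its centre a dark grip block 26 (x) x 14 (y) x 28 tall (its top 36 above the underside). Origin: centre of the underside, z up. Same either way round. About 0.3 kg. Starts flat on the bench; may be absent
- seat_a: fixed place in the case for the plate with holes 46 apart: black pad 118 (x) x 40 (y) x 4 thick with two steel pins 8 in diameter at x = +-23, y = 0, rising 18 above the pad, their last 6 tapering to 4. Origin: centre of the pad's underside, so a seated plate's underside is 4 above it. Seats lie side by side across the case, 64 apart, in any order
- seat_b: fixed place in the case for the plate with holes 58 apart: black pad 118 (x) x 40 (y) x 4 thick with two steel pins 8 in diameter at x = +-29, y = 0, rising 18 above the pad, their last 6 tapering to 4. Origin: centre of the pad's underside, so a seated plate's underside is 4 above it. Seats lie side by side across the case, 64 apart, in any order
- seat_c: fixed place in the case for the plate with holes 70 apart: black pad 118 (x) x 40 (y) x 4 thick with two steel pins 8 in diameter at x = +-35, y = 0, rising 18 above the pad, their last 6 tapering to 4. Origin: centre of the pad's underside, so a seated plate's underside is 4 above it. Seats lie side by side across the case, 64 apart, in any order
- seat_d: fixed place in the case for the plate with holes 82 apart: black pad 118 (x) x 40 (y) x 4 thick with two steel pins 8 in diameter at x = +-41, y = 0, rising 18 above the pad, their last 6 tapering to 4. Origin: centre of the pad's underside, so a seated plate's underside is 4 above it. Seats lie side by side across the case, 64 apart, in any order
- case: fixed storage case, a grey low tray 150 (x) x 276 (y), walls 16 high and 5 thick, floor 5 thick, holding the four seats. Origin: centre of its underside; its x points away from the robot, to the hinge side
- lid (a joint): hinge of the case's deep aluminium lid along the tray's far (+x) rim: 0 = shut, grows as it opens, at most 2.0; stands at 1.6 to 1.85 at the start. Stiff: stays at any angle; about 6 N at its free edge moves it. The lid is a box 47 tall, open below, over the whole tray, with room for seated plates
- lid_hinge (a point): middle of the hinge line, 17 above the case's underside, 75 from the tray's centre. Its frame is the lid's own and turns with it: y along the hinge; with the lid shut, x away from the robot and z up (parallel to the case)
- lid_edge (a point): middle of the lid's outer front edge: in the lid's frame (lid_hinge) at x = -150, z = 47. The lid's outer top face is the flat plane z = 47 from x = -150 to +5, 276 wide; its beads stand 1 proud
- coupling: loose dark steel pipe coupling, an upright cylinder 30 in diameter, 42 tall, left standing in the case between the two pins of seat_d, the widest pair, on its pad. Origin: centre of its underside, z along its axis. 0.14 kg
- bin: fixed, empty, open-topped blue bin beside the case, 140 (x) x 110 (y) x 55 high, walls and floor 4 thick. Origin: centre of its underside
- wrench: bystander on the bench: wrench 200 long. Origin: centre of its underside. Leave it alone
- screwdriver: bystander on the bench: screwdriver 190 long. Origin: centre of its underside. Leave it alone
- tape_roll: bystander on the bench: roll of black tape, 90 across, 24 high, lying flat. Origin: centre of its underside. Leave it alone
- oil_bottle: bystander on the bench: white oil bottle 60 across, 160 tall. Origin: centre of its underside. Leave it alone
- flange: bystander on the bench: dark pipe flange 96 across, 32 high. Origin: centre of its underside. Leave it alone
- elbow: bystander on the bench: dark steel pipe elbow, legs 50 long and 28 thick, lying flat. Origin: centre of its underside at the corner. Leave it alone
Mind the look-alikes: they are no part of the job. Leave any yellow look-alike of the coupling alone. Leave any yellow look-alike of the plate_a alone.

How it is judged:
On the way, in this order (a step that is already met when the one before it is completed fails the run):
1. with the lid still open, the coupling is in the bin and every plate present is flush on its own pins (horizontal distance between plate_a and seat_a below 0.005 m and z of plate_a in the frame of seat_a between 0 and 0.007 m and angle between each of plate_a, plate_b, plate_c, plate_d's own z axis and vertical below 0.06 rad and angle between the x axis of plate_a and the x axis of seat_a, either way round below 0.15 rad and horizontal distance between plate_b and seat_b below 0.005 m and z of plate_b in the frame of seat_b between 0 and 0.007 m and angle between the x axis of plate_b and the x axis of seat_b, either way round below 0.15 rad and horizontal distance between plate_c and seat_c below 0.005 m and z of plate_c in the frame of seat_c between 0 and 0.007 m and angle between the x axis of plate_c and the x axis of seat_c, either way round below 0.15 rad and horizontal distance between plate_d and seat_d below 0.005 m and z of plate_d in the frame of seat_d between 0 and 0.007 m and angle between the x axis of plate_d and the x axis of seat_d, either way round below 0.15 rad and x of coupling in the frame of bin between -0.068 and 0.068 m and y of coupling in the frame of bin between -0.053 and 0.053 m and height (world z) of coupling below 0.045 m and value of joint lid above 0.8 rad), for 0.2 s.
2. the lid is shut (value of joint lid below 0.05 rad), for 0.2 s.
At the end, for the whole second after the job is handed in: Each plate present rests on the seat of its own hole spacing: centre within 5 mm, underside less than 3 mm above the pad, level within 0.06 rad and lined up within 0.15 rad (either way round); the coupling lies or stands inside the bin; all at rest; the lid is within 0.05 rad of shut (horizontal distance between plate_a and seat_a below 0.005 m and z of plate_a in the frame of seat_a between 0 and 0.007 m and angle between each of plate_a, plate_b, plate_c, plate_d's own z axis and vertical below 0.06 rad and angle between the x axis of plate_a and the x axis of seat_a, either way round below 0.15 rad and horizontal distance between plate_b and seat_b below 0.005 m and z of plate_b in the frame of seat_b between 0 and 0.007 m and angle between the x axis of plate_b and the x axis of seat_b, either way round below 0.15 rad and horizontal distance between plate_c and seat_c below 0.005 m and z of plate_c in the frame of seat_c between 0 and 0.007 m and angle between the x axis of plate_c and the x axis of seat_c, either way round below 0.15 rad and horizontal distance between plate_d and seat_d below 0.005 m and z of plate_d in the frame of seat_d between 0 and 0.007 m and angle between the x axis of plate_d and the x axis of seat_d, either way round below 0.15 rad and x of coupling in the frame of bin between -0.068 and 0.068 m and y of coupling in the frame of bin between -0.053 and 0.053 m and height (world z) of coupling below 0.045 m and linear speed of each of plate_a, plate_b, plate_c, plate_d below 0.02 m/s and linear speed of coupling below 0.05 m/s and value of joint lid below 0.05 rad); the robot touches nothing.
It fails at once if one of the other things on the bench is pushed more than 40 mm (distance of any of wrench, screwdriver, tape_roll, oil_bottle, flange, elbow from where it was at the start of the episode above 0.04 m).
Of plate_a, plate_b, plate_c, plate_d only 3 to 4 are there at a start; the rules pass over those that are not, and their reading is None.
At some moment in a run one of plate_a, plate_b, plate_c, plate_d may be knocked a few centimetres aside while the robot is not near it.
Once in a run the grip may slacken for a moment while it holds something.
It also fails if it takes over 210 s, if anything falls off the work surface, if the arm or the gripper's body presses on something with over 40 N, if the wrist force passes 120 N, or if a joint passes its speed limit or range.

## Robot

A 6-joint arm with a two-finger parallel gripper is mounted at the origin on the work surface. World frame = base frame: x ahead of the robot, y to its left, z up, the work surface at z = 0. Lengths are in m, angles in rad, forces in N, time in s.
With the tool pointing down it reaches from about 0.35 to 0.775 m from the base axis. Payload 7.3 kg.
Tool frame: the origin (TCP) lies on the centre line of the jaws, within the pads' length; the fingertips stand 17 mm ahead of it and the grasp point (between the pads) lies 2 mm behind it (robot.tip_extent is the distance from the TCP to the fingertips, in m); z points along the fingers, y is the line along which they close (so a half turn about z gives the same grasp; the last joint's range is limited). The gripper opens to 92 mm and grips with 3 to 60 N. Pads are 19 mm wide; open, the fingers measure 130 mm over their backs; the gripper's body (75 mm by 190 mm) begins 47 mm behind the grasp point.
Start: joints at [1.079, 0.342, 1.524, -0, 1.275, -0.146], TCP at [0.178, 0.494, 0.219] pointing down, gripper open.
Joint ranges: [-2.53, 2.53], [-0.77, 2.02], [0.04, 2.7], [-1, 4.14], [0.28, 2.66], [-3.11, 3.11]. Speed limits (rad/s): [2.57, 2.57, 3.14, 3.14, 3.14, 3.14].

## Interface

Orientations are given as [roll, pitch, yaw] about the fixed x, y, z axes, in that order (R = Rz(yaw) Ry(pitch) Rx(roll)).
In Python, from cell import robot gives the robot as it stands.
- The arm moves only by the tool step_arm, never from a script. Its argument "motion" is a list of rows, each a list of 2 entries, a list of its own where there are three numbers: the shift along the tool's x, y, z in units of 60 mm (1.0 is 60 mm), then the turn about the tool's z in rad. In form: [[[x, y, z], spin], ...]. A call has 1 to 10 rows; each row is the pose to reach, as a shift and turn from the pose commanded when the call began, along the tool's axes at that moment; what a row does not reach only later rows make up. A row lasts 1/8 s, in which the tool goes at most 62.5 mm and 10.7 degrees, less where a joint would pass 70% of its speed; a pose out of reach is approached as far as the arm can. A call with a gripper value outside its range is refused whole. "hand" is the closure in counts, from 0 (fully open) to 255 (shut), set as the call begins (left out, the last holds). The fingers move at their own pace and stop on an object; "squeeze" is the grip in N (left out, the last holds). Time passes only in rows, so rows that repeat a pose let the fingers close. It gives the time, the measured TCP pose, the force, the opening and the grip force at its end, in the units of the state.
- robot.observe(): the state, without advancing time (a new reading comes with each control period).
- robot.read_camera(name): name is "scene" or "top"; returns a dict with "pixels" (420x560x3 uint8, red, green, blue), "intrinsics" (3x3 intrinsics, pixels), "xyz" and "rotation" of the camera in the world. Camera axes: x right, y up, looking along -z (the intrinsics and any distortion apply to the point x, -y, -z); pixel columns grow to the right and rows downward; lengths in m; the calibration is good to about 2 mm. A picture is of the moment at which its call begins. There is no depth.
- robot.hand_in(): hands the job in; it is judged then, once.
The state is a dict: "time": time; "qpos": joint angles; "qvel": joint speeds; "joint_efforts": joint torques, N m; "tool_pos": TCP position; "tool_rot": TCP orientation; "contact_force": force on the tool from outside, world axes, zero at the start; "torque": the same for the moment, N m; "opening": finger opening in m; "grip_force": force on a finger pad.
Only numpy, scipy, OpenCV 4.12 (cv2) and the standard library are available. Lean on these libraries where they do the work, as an engineer would, in place of code of your own. Each camera call takes 0.05 s, during which the arm holds its last target. There are 200 camera calls.

## Working session

There is one attempt and no reset: what is moved stays moved. The work goes in short steps, Python scripts to look and compute and a tool call to move; the robot and the scene stay as the last step left them, time stands still between calls to the robot, and variables do not carry over. Pictures are saved under pics/ and viewed, at most 14 in all, crops included, and the job is handed in when it is done.

Besides the shell and the picture viewer there is one more tool, called by a JSON object that holds its "name" and its "arguments". step_arm: Moves the arm, as the interface text tells. Its arguments: {"type":"object","properties":{"motion":{"type":"array"},"hand":{"type":"number"},"squeeze":{"type":"number"}},"required":["motion"]}

```bash
mkdir -p pics; ls
cat > h.py <<'E'
import numpy as np, cv2
from cell import robot
def cam(n,save=None):
    c=robot.read_camera(n)
    if save: cv2.imwrite(save,c['pixels'][:,:,::-1])
    return c
def ray(c,u,v):
    K=np.array(c['intrinsics']);R=np.array(c['rotation'])
    d=np.linalg.inv(K)@[u,v,1.]; d=np.array([d[0],-d[1],-d[2]])
    return np.array(c['xyz']),R@d
def onz(c,u,v,z):
    o,d=ray(c,u,v); return o+d*(z-o[2])/d[2]
def proj(c,p):
    K=np.array(c['intrinsics']);R=np.array(c['rotation'])
    q=R.T@(np.array(p)-np.array(c['xyz'])); q=np.array([q[0],-q[1],-q[2]]); w=K@q
    return w[:2]/w[2]
E
python3 - <<'E'
from h import *
for n in('top','scene'):
    c=cam(n,f'pics/{n}0.png'); print({k:np.round(v,3).tolist() if not isinstance(v,dict) else v for k,v in c.items() if k!='pixels'})
print(robot.observe(), robot.tip_extent)
E
```

```text
pics
{'intrinsics': [[379.385, 0.0, 279.56], [0.0, 379.385, 204.286], [0.0, 0.0, 1.0]], 'xyz': [0.296, 0.031, 1.15], 'rotation': [0.175, 0.034, -1.569]}
{'intrinsics': [[458.16, 0.0, 282.336], [0.0, 458.16, 203.197], [0.0, 0.0, 1.0]], 'xyz': [1.083, -0.462, 1.071], 'rotation': [0.656, 0.001, 0.856]}
{'time': 0.1, 'qpos': array([ 1.07902719e+00,  3.42636433e-01,  1.52487497e+00, -1.12049582e-05,
        1.27539260e+00, -1.45992202e-01]), 'qvel': array([ 2.23252280e-05, -3.47217465e-03, -3.54949520e-03, -1.51689779e-04,
        1.58122759e-03,  3.38654283e-04]), 'joint_efforts': array([ 2.51804049e-03, -4.32003701e+01, -2.44695336e+01,  7.19783432e-02,
        5.26324776e-02, -5.10266909e-05]), 'tool_pos': array([0.17774873, 0.49362275, 0.21863932]), 'tool_rot': array([-3.14029370e+00, -1.80165261e-04,  2.79581887e+00]), 'contact_force': array([ 0.31531732, -0.12480374, -0.06132567]), 'torque': array([ 0.02346466,  0.00279576, -0.02464456]), 'grip_force': 0.0, 'opening': 0.09162199177631845} 0.017
```

```bash
sed -i "s/R=np.array(c\['rotation'\])/R=Rot.from_euler('xyz',c['rotation']).as_matrix()/; 1a from scipy.spatial.transform import Rotation as Rot" h.py
python3 - <<'E'
import cv2
for n in('top','scene'):
    cv2.imwrite(f'pics/{n}0b.png',cv2.resize(cv2.imread(f'pics/{n}0.png'),(800,600),interpolation=cv2.INTER_CUBIC))
E
```

```text
(no output)
```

View pics/top0b.png

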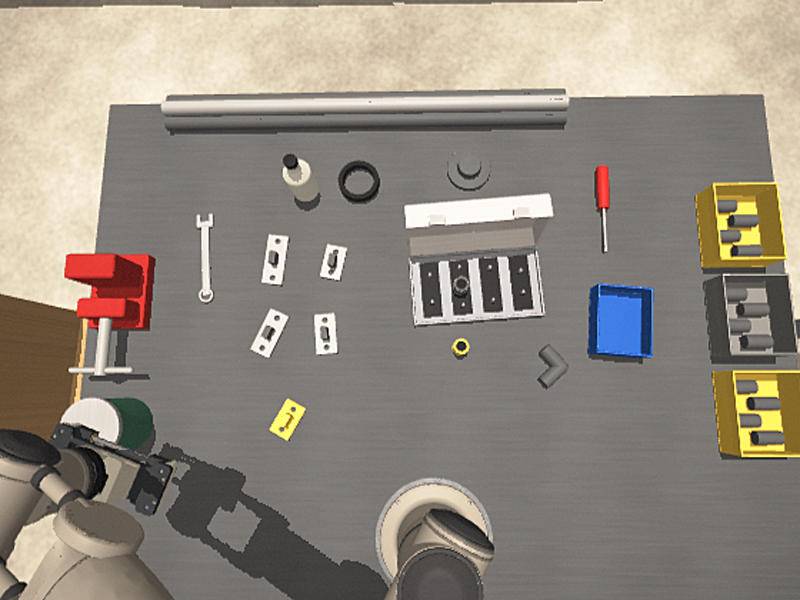

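View pics/scene0b.png

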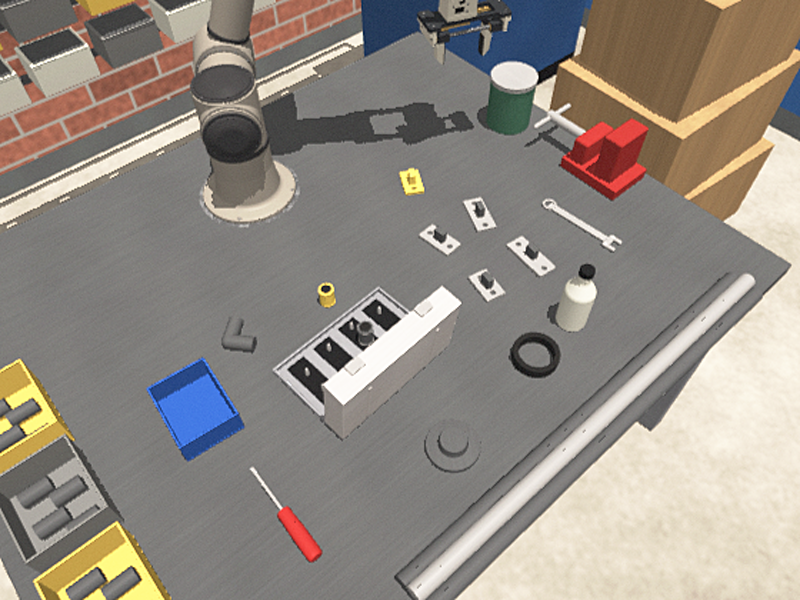

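Top view (800-px scale): four white plates at about (275,260), (334,263), (269,333) and (325,334), with a yellow look-alike plate at (287,420). The dark coupling stands in the case at (460,285) on the second pad from the left, with a yellow look-alike at (460,347). The blue bin is at (620,320), and the lid stands open.

```bash
cat >> h.py <<'E'
def plates(c,show=True):
    im=c['pixels'];hsv=cv2.cvtColor(im,cv2.COLOR_RGB2HSV)
    m=((hsv[...,1]<50)&(hsv[...,2]>150)).astype(np.uint8)
    out=[]
    for k in cv2.findContours(m,cv2.RETR_EXTERNAL,cv2.CHAIN_APPROX_NONE)[0]:
        if cv2.contourArea(k)<150: continue
        # grow by half a pixel comes from the pixel-centre contour: add 1 px to sizes
        P=np.array([onz(c,u,v,.008)[:2] for u,v in k[:,0]])
        (x,y),(w,h),a=cv2.minAreaRect((P*1000).astype(np.float32))
        L,W=max(w,h)+2.7,min(w,h)+2.7
        if 60<L<125 and 35<W<56:
            ang=np.radians(a if w>h else a+90); ang=(ang+np.pi/2)%np.pi-np.pi/2
            out.append((x/1000,y/1000,ang,L,W))
    return out
def goto(p,yaw=None):
    s=robot.observe();R=Rot.from_euler('xyz',s['tool_rot']).as_matrix()
    d=R.T@(np.array(p)-s['tool_pos'])/.06
    sp=0 if yaw is None else -((yaw-s['tool_rot'][2]+np.pi/2)%np.pi-np.pi/2)
    print('shift',np.round(d,3),'spin',round(sp,3),'(alt %.3f)'%(sp-np.sign(sp)*np.pi),'q6',round(s['qpos'][5],2),'q1',round(s['qpos'][0],2))
E
python3 - <<'E'
from h import *
c=cam('top')
for p in plates(c): print('plate',np.round(p,4))
im=c['pixels'];hsv=cv2.cvtColor(im,cv2.COLOR_RGB2HSV)
m=((hsv[...,0]>100)&(hsv[...,0]<125)&(hsv[...,1]>150)&(hsv[...,2]>60)).astype(np.uint8)
for k in cv2.findContours(m,cv2.RETR_EXTERNAL,cv2.CHAIN_APPROX_NONE)[0]:
    if cv2.contourArea(k)>300:
        print('bin px',cv2.boundingRect(k),[np.round(onz(c,*q,.055)[:2],3) for q in cv2.boxPoints(cv2.minAreaRect(k))])
# dark pads within case
x0,y0,x1,y1=285,170,385,235
g=cv2.cvtColor(im,cv2.COLOR_RGB2GRAY)
m=np.zeros_like(g);m[y0:y1,x0:x1]=(g[y0:y1,x0:x1]<75)
for k in cv2.findContours(m,cv2.RETR_EXTERNAL,cv2.CHAIN_APPROX_NONE)[0]:
    if cv2.contourArea(k)>150:
        P=np.array([onz(c,u,v,.009)[:2] for u,v in k[:,0]],np.float32)*1000
        r=cv2.minAreaRect(P);print('pad',np.round(r[0],1),np.round(r[1],1),round(r[2],1))
cv2.imwrite('pics/case.png',cv2.resize(im[130:235,275:400][:,:,::-1],(750,630))[:600])
E
```

```text
plate [ 0.1133  0.6697 -0.1319 96.5648 44.1846]
plate [4.09700e-01 2.28600e-01 8.44000e-02 8.96227e+01 4.80029e+01]
plate [  0.412    0.348   -0.4285 101.2496  47.4386]
plate [ 0.5662  0.2155 -0.2039 77.1914 47.9748]
plate [ 5.72400e-01  3.43700e-01 -1.01500e-01  1.12552e+02  4.78841e+01]
bin px (412, 199, 45, 52) [array([ 0.503, -0.316]), array([ 0.502, -0.442]), array([ 0.356, -0.43 ]), array([ 0.356, -0.307])]
pad [503.6   4.1] [115.3  38.9] 4.4
pad [508.6 -59.4] [115.   39.7] 4.4
pad [ 513.5 -122.4] [115.   39.8] 3.7
pad [ 518.4 -186. ] [116.2  40.3] 4.7
```

View pics/case.png

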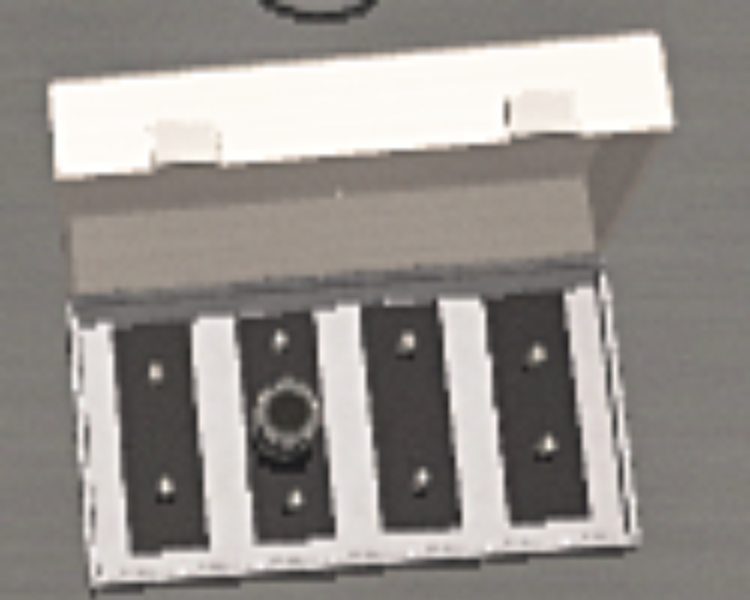

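Pin gaps in the crop are 115, 158, 136 and 90 px, so the pads from left to right are b, d, c, a. Of the coupling candidates, the dark cylinder at crop (286,415) between the widest pins (280,340) and (295,497) is the one meant; the yellow ring outside the case is the look-alike. Of the plates, the four white ones (lengths about 108, 96, 84 and 72) are meant, not the yellow one.

Run:
```python
from h import *
c=cam('top')
g=cv2.cvtColor(c['pixels'],cv2.COLOR_RGB2GRAY).astype(float)
for n,A in dict(b=[(155,370),(167,485)],d=[(280,340),(295,497)],c=[(407,342),(421,477)],a=[(537,353),(546,443)]).items():
    P=[]
    for u,v in A:
        u,v=int(round(u/6+275)),int(round(v/6+130)); w=np.clip(g[v-2:v+3,u-2:u+3]-70,0,None)
        yy,xx=np.mgrid[v-2:v+3,u-2:u+3]
        P.append(onz(c,(w*xx).sum()/w.sum(),(w*yy).sum()/w.sum(),.026)[:2]*1000)
    P=np.array(P);d=P[0]-P[1];print(n,np.round(P.mean(0),1),round(np.linalg.norm(d),1),round(np.arctan2(d[1],d[0]),3))
print('coupling',onz(c,286/6+275-.5,412/6+130-.5,.051))
goto([.508,-.06,.22],.078)
```

```text
b [504.    4.4] 58.0 0.081
d [508.8 -59.2] 81.4 0.081
c [ 513.5 -122.6] 69.7 0.072
a [ 518.2 -186.4] 46.0 0.077
coupling [ 0.50756138 -0.05637439  0.051     ]
shift [-8.305 -6.817 -0.015] spin -0.424 (alt 2.718) q6 -0.15 q1 1.08
```

{"name": "step_arm", "arguments": {"motion": [[[-8.3,-6.82,0],-0.424],[[-8.3,-6.82,0],-0.424],[[-8.3,-6.82,0],-0.424],[[-8.3,-6.82,0],-0.424],[[-8.3,-6.82,0],-0.424],[[-8.3,-6.82,0],-0.424],[[-8.3,-6.82,0],-0.424],[[-8.3,-6.82,0],-0.424],[[-8.3,-6.82,0],-0.424],[[-8.3,-6.82,0],-0.424]], "hand": 90, "squeeze": 25}}

```text
time: 1.45
tool_pos: [0.4925, -0.0348, 0.2192]
tool_rot: [3.141, 0.0, -3.064]
contact_force: [1.9, 0.7, 0.5]
opening: 0.0594
grip_force: 0.0
```

Run:
```python
from h import *
goto([.508,-.059,.034],.078)
```

```text
shift [-0.226 -0.423  3.087] spin -0.0 (alt 3.141) q6 -1.87 q1 -0.23
```

{"name": "step_arm", "arguments": {"motion": [[[-0.23,-0.42,0],0],[[-0.23,-0.42,0],0],[[-0.23,-0.42,1.0],0],[[-0.23,-0.42,1.9],0],[[-0.23,-0.42,2.5],0],[[-0.23,-0.42,2.9],0],[[-0.23,-0.42,3.08],0],[[-0.23,-0.42,3.08],0]]}}

```text
time: 2.45
tool_pos: [0.5071, -0.0561, 0.0344]
tool_rot: [3.141, -0.001, -3.063]
contact_force: [-0.4, 0.2, 0.3]
opening: 0.0596
grip_force: 0.0
```

{"name": "step_arm", "arguments": {"motion": [[[0,0,0],0],[[0,0,0],0],[[0,0,0],0],[[0,0,0],0]], "hand": 255, "squeeze": 25}}

```text
time: 2.95
tool_pos: [0.5078, -0.0571, 0.0349]
tool_rot: [-3.141, 0.001, -3.063]
contact_force: [0.2, -1.3, 2.1]
opening: 0.0291
grip_force: 24.9
```

Run:
```python
from h import *
goto([.508,-.057,.14],.078);goto([.43,-.374,.14],.078)
```

```text
shift [-0.005  0.    -1.752] spin 0.0 (alt -3.141) q6 -1.91 q1 -0.26
shift [ 1.704 -5.166 -1.752] spin 0.0 (alt -3.141) q6 -1.91 q1 -0.26
```

{"name": "step_arm", "arguments": {"motion": [[[0,0,-0.6],0],[[0,0,-1.75],0],[[0.3,-0.9,-1.75],0],[[0.65,-1.9,-1.75],0],[[1.0,-2.9,-1.75],0],[[1.3,-3.9,-1.75],0],[[1.6,-4.8,-1.75],0],[[1.7,-5.17,-1.75],0],[[1.7,-5.17,-1.75],0]]}}

```text
time: 4.08
tool_pos: [0.4294, -0.3748, 0.1388]
tool_rot: [3.141, -0.0, -3.066]
contact_force: [0.3, -0.4, -2.1]
opening: 0.0289
grip_force: 24.9
```

{"name": "step_arm", "arguments": {"motion": [[[0,0,0.8],0],[[0,0,1.5],0],[[0,0,1.75],0],[[0,0,1.75],0]]}}

```text
time: 4.58
tool_pos: [0.4303, -0.3728, 0.0342]
tool_rot: [3.14, -0.001, -3.062]
contact_force: [-0.4, -0.6, -1.0]
opening: 0.0291
grip_force: 24.9
```

{"name": "step_arm", "arguments": {"motion": [[[0,0,0.04],0],[[0,0,0.04],0],[[0,0,0.04],0],[[0,0,-0.8],0],[[0,0,-1.8],0],[[0,0,-2.6],0],[[0,0,-2.6],0]], "hand": 90}}

```text
time: 5.45
tool_pos: [0.4315, -0.3759, 0.1956]
tool_rot: [-3.134, 0.006, -3.063]
contact_force: [-0.1, -0.5, -1.5]
opening: 0.0598
grip_force: 0.0
```

Run:
```python
from h import *
c=cam('top','pics/t1.png')
for p in plates(c): print('plate',np.round(p,4))
im=c['pixels'];cv2.imwrite('pics/t1b.png',cv2.resize(im[130:290,280:480][:,:,::-1],(750,600)))
goto([.5724,.3437,.16],-.1015)
```

```text
plate [4.09800e-01 2.28500e-01 8.86000e-02 8.95507e+01 4.77923e+01]
plate [  0.412    0.348   -0.4285 101.2496  47.4386]
plate [ 0.5662  0.2155 -0.2039 77.1914 47.9748]
plate [ 5.72400e-01  3.43700e-01 -1.01500e-01  1.12552e+02  4.78841e+01]
shift [-3.29  11.755  0.511] spin 0.18 (alt -2.962) q6 -2.5 q1 -0.85
```

View pics/t1b.png

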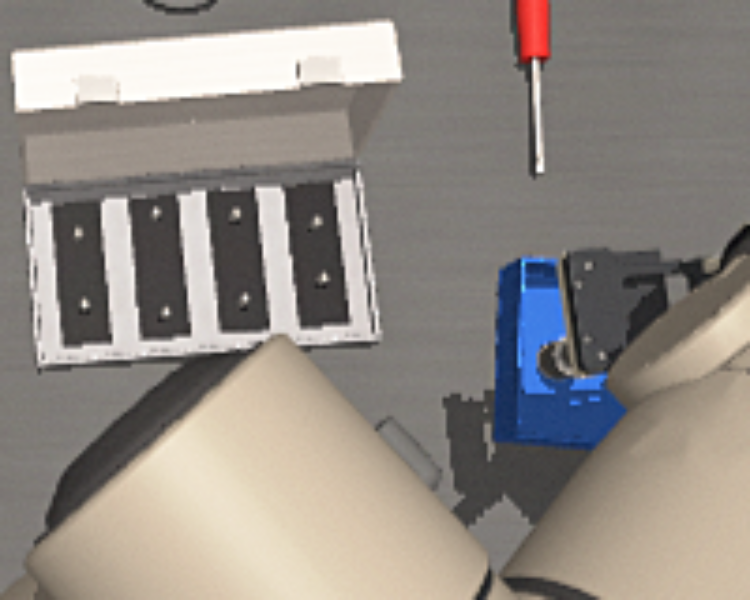

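Crop: the coupling stands inside the bin at (560,358), and the seats are empty. Next is plate d.

{"name": "step_arm", "arguments": {"motion": [[[0,1,0],0.18],[[0,2,0],0.18],[[0,3,0],0.18],[[0,4,0],0.18],[[0,5,0],0.18],[[-0.4,6,0],0.18],[[-0.8,7,0],0.18],[[-1.3,7.9,0],0.18],[[-1.8,8.7,0],0.18],[[-2.3,9.6,0],0.18]], "hand": 110}}

```text
time: 6.75
tool_pos: [0.5224, 0.2126, 0.1889]
tool_rot: [-3.141, -0.002, 3.04]
contact_force: [0.6, -0.1, 0.2]
opening: 0.0521
grip_force: 0.0
```

Run:
```python
from h import *
goto([.5724,.3437,.1],-.1015)
```

```text
shift [-0.61   2.259  1.478] spin -0.0 (alt 3.141) q6 -1.22 q1 0.25
```

{"name": "step_arm", "arguments": {"motion": [[[-0.3,1.0,0.3],0],[[-0.61,2.0,0.8],0],[[-0.61,2.26,1.4],0],[[-0.61,2.26,2.0],0],[[-0.61,2.26,2.4],0],[[-0.61,2.26,2.6],0],[[-0.61,2.26,2.68],0],[[-0.61,2.26,2.68],0]]}}

```text
time: 7.75
tool_pos: [0.573, 0.3421, 0.0301]
tool_rot: [3.141, 0.001, 3.04]
contact_force: [0.8, 0.1, 0.9]
opening: 0.052
grip_force: 0.0
```

Run:
```python
from h import *
goto([.5724,.3437,.027],-.1015)
```

```text
shift [0.013 0.025 0.051] spin -0.001 (alt 3.141) q6 -1.05 q1 0.42
```

{"name": "step_arm", "arguments": {"motion": [[[0,0,0.02],0],[[0,0,0.02],0],[[0,0,0.02],0],[[0,0,0.02],0],[[0,0,0.02],0]], "hand": 255, "squeeze": 45}}

```text
time: 8.38
tool_pos: [0.573, 0.342, 0.0288]
tool_rot: [-3.142, 0.0, 3.04]
contact_force: [-0.3, 0.0, 2.4]
opening: 0.0069
grip_force: 0.9
```

{"name": "step_arm", "arguments": {"motion": [[[0,0,-0.3],0],[[0,0,-0.8],0],[[0,0,-1.2],0],[[0,0,-1.2],0]]}}

```text
time: 8.88
tool_pos: [0.5742, 0.343, 0.1037]
tool_rot: [3.138, 0.005, 3.04]
contact_force: [-0.3, 0.5, -0.5]
opening: 0.0007
grip_force: 0.0
```

Run:
```python
from h import *
goto([.5087,-.0593,.1],.078)
goto([.49,-.0593,.1],.078)
```

```text
shift [ 0.406 -6.781  0.039] spin -0.18 (alt 2.962) q6 -1.05 q1 0.42
shift [ 0.716 -6.813  0.037] spin -0.18 (alt 2.962) q6 -1.05 q1 0.42
```

Run:
```python
from h import *
c=cam('top','pics/t2.png'); s=cam('scene')
for p in plates(c): print('plate',np.round(p,4))
print(proj(c,[.573,.342,.008]),proj(s,[.573,.342,.008]))
a=cv2.resize(c['pixels'][150:260,150:260],(400,400));b=cv2.resize(s['pixels'][120:230,270:400],(400,338));b=cv2.copyMakeBorder(b,0,62,0,0,0)
cv2.imwrite('pics/t2b.png',np.hstack([a,b])[:,:,::-1])
```

```text
plate [ 0.4138  0.2163  0.346  92.2117 40.1453]
plate [ 0.5662  0.2155 -0.2039 77.1914 47.9748]
[192.4627161  180.80719651] [372.40633941 178.95844315]
```

View pics/t2b.png

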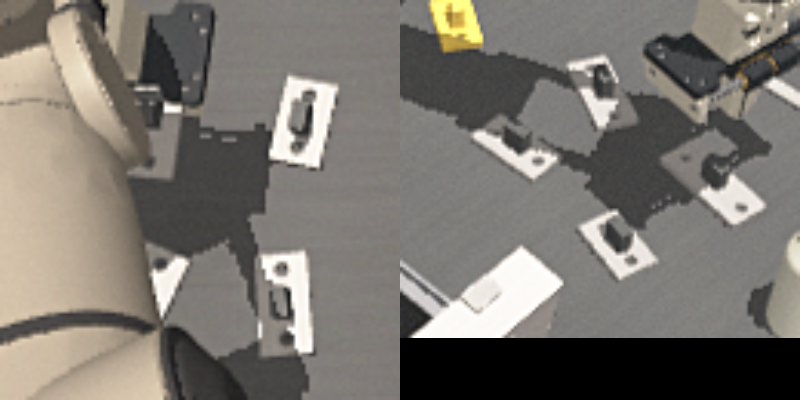

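{"name": "step_arm", "arguments": {"motion": [[[0.3,-0.5,-0.8],0],[[0.6,-1.5,-1.3],-0.1],[[0.8,-2.5,-1.3],-0.18],[[1,-3.5,-1.3],-0.18],[[1,-4.5,-1.3],-0.18],[[1,-5.5,-1.3],-0.18],[[1,-6.5,-1.3],-0.18],[[1,-7.2,-1.3],-0.18],[[1,-7.2,-1.3],-0.18]], "hand": 110}}

```text
time: 10.1
tool_pos: [0.4683, -0.0838, 0.1774]
tool_rot: [3.141, -0.002, -3.068]
contact_force: [0.9, 0.1, 0.3]
opening: 0.0522
grip_force: 0.0
```

Run:
```python
from h import *
c=cam('top','pics/t3.png'); s=cam('scene')
for p in plates(c): print('plate',np.round(p,4),np.round(proj(c,[p[0],p[1],.008])))
a=cv2.resize(c['pixels'][150:250,165:265],(400,400),interpolation=2);b=cv2.resize(s['pixels'][130:230,285:385],(400,400),interpolation=2)
cv2.imwrite('pics/t3b.png',np.hstack([a,b])[:,:,::-1])
```

```text
plate [4.09800e-01 2.28500e-01 8.86000e-02 8.95507e+01 4.77923e+01] [227. 233.]
plate [  0.412    0.348   -0.4285 101.2496  47.4386] [188. 232.]
plate [ 0.5662  0.2155 -0.2039 77.1914 47.9748] [233. 183.]
plate [ 6.01400e-01  1.90000e-03 -1.50250e+00  9.47325e+01  4.21346e+01] [302. 171.]
plate [ 5.72400e-01  3.43700e-01 -1.01500e-01  1.12552e+02  4.78841e+01] [192. 181.]
```

View pics/t3b.png

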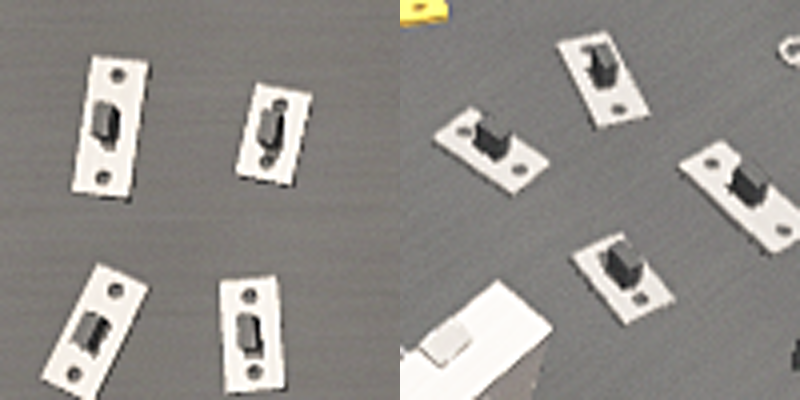

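Run:
```python
from h import *
s=cam('scene','pics/s4.png');o=robot.observe();print(o['tool_pos'],o['tool_rot'],o['opening'])
R=Rot.from_euler('xyz',o['tool_rot']).as_matrix();im=s['pixels'].copy()
print('t2 tip',proj(s,[.5742,.343,.087]))
x0=y0=0
pts=[]
for y in(-.026,0,.026):
    for z in (0,.017):
        u,v=proj(s,o['tool_pos']+R@[0,y,z]);pts.append((u,v));print(y,z,u,v)
u,v=np.array(pts).mean(0);u,v=int(u),int(v);k=6
crop=cv2.resize(im[v-50:v+50,u-60:u+60],None,fx=k,fy=k,interpolation=2)
for a,b in pts: cv2.circle(crop,(int((a-u+60+.5)*k),int((b-v+50+.5)*k)),4,(255,0,0),-1)
cv2.imwrite('pics/s4b.png',crop[:,:,::-1])
```

```text
[ 0.46880989 -0.08063664  0.17773576] [ 3.14042749e+00 -1.32516739e-03 -3.06322672e+00] 0.05241818110648683
t2 tip [377.13696651 161.35972287]
-0.026 0 229.32042600200342 200.93538708279888
-0.026 0.017 229.95083704595382 205.09917125736914
0 0 237.15364328165202 195.06742653933162
0 0.017 237.68661295956005 199.25910175770187
0.026 0 244.8341490299667 189.31386410438202
0.026 0.017 245.27331800371624 193.53157226018646
```

View pics/s4b.png

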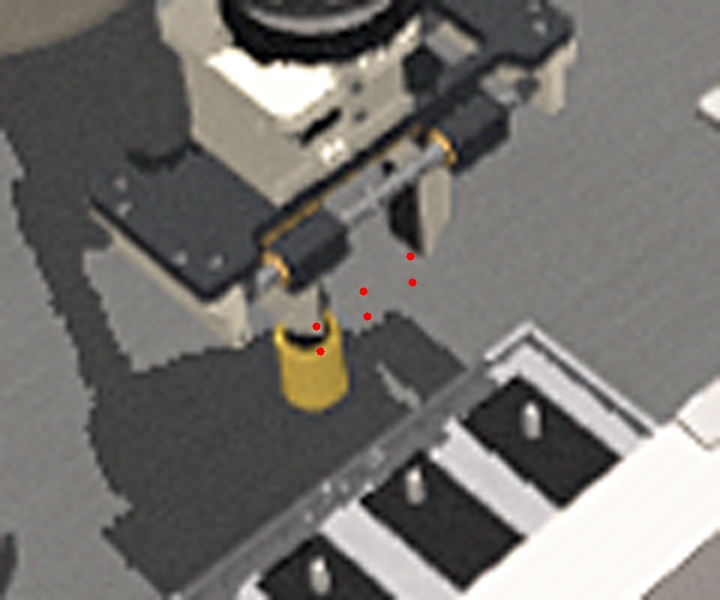

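The fingertips appear about 20 mm higher than the reported TCP implies: the tip is at crop (428,252), while the predicted point is (412,283). Plate d is untouched. I'll probe bare bench between the plates with the fingers closed to measure the true tip height.

Run:
```python
from h import *
goto([.49,.284,.177],-.1)
```

```text
shift [-0.828  6.031  0.018] spin 0.178 (alt -2.963) q6 -1.98 q1 -0.33
```

{"name": "step_arm", "arguments": {"motion": [[[-0.1,1,0],0.18],[[-0.3,2,0],0.18],[[-0.5,3,0],0.18],[[-0.7,4,0],0.18],[[-0.83,5,0],0.18],[[-0.83,6,0.5],0.18],[[-0.83,6.03,1.4],0.18],[[-0.83,6.03,2.1],0.18],[[-0.83,6.03,2.5],0.18],[[-0.83,6.03,2.5],0.18]], "hand": 255}}

```text
time: 11.5
tool_pos: [0.4881, 0.2839, 0.0264]
tool_rot: [-3.139, -0.004, 3.042]
contact_force: [0.4, -0.0, -0.1]
opening: 0.0001
grip_force: 0.0
```

{"name": "step_arm", "arguments": {"motion": [[[0,0,0.03],0],[[0,0,0.06],0],[[0,0,0.09],0],[[0,0,0.09],0]]}}

```text
time: 12.0
tool_pos: [0.4907, 0.283, 0.0234]
tool_rot: [3.141, 0.0, 3.04]
contact_force: [-0.1, 0.3, 0.2]
opening: 0.001
grip_force: 0.0
```

{"name": "step_arm", "arguments": {"motion": [[[0,0,0.02],0],[[0,0,0.04],0],[[0,0,0.06],0],[[0,0,0.08],0],[[0,0,0.08],0]]}}

```text
time: 12.62
tool_pos: [0.4905, 0.283, 0.0181]
tool_rot: [-3.142, -0.0, 3.04]
contact_force: [0.3, -0.4, -0.2]
opening: 0.0001
grip_force: 0.0
```

{"name": "step_arm", "arguments": {"motion": [[[0,0,0.02],0],[[0,0,0.04],0],[[0,0,0.05],0],[[0,0,0.05],0]]}}

```text
time: 13.12
tool_pos: [0.4905, 0.2831, 0.0152]
tool_rot: [3.142, -0.0, 3.04]
contact_force: [-0.4, 0.6, 0.3]
opening: 0.0006
grip_force: 0.0
```

{"name": "step_arm", "arguments": {"motion": [[[0,0,0.02],0],[[0,0,0.04],0],[[0,0,0.06],0],[[0,0,0.08],0],[[0,0,0.08],0]]}}

```text
time: 13.75
tool_pos: [0.4905, 0.283, 0.0103]
tool_rot: [-3.142, -0.0, 3.04]
contact_force: [0.2, 0.1, -0.5]
opening: 0.0004
grip_force: 0.0
```

{"name": "step_arm", "arguments": {"motion": [[[0,0,0.02],0],[[0,0,0.04],0],[[0,0,0.06],0],[[0,0,0.08],0],[[0,0,0.08],0]]}}

```text
time: 14.38
tool_pos: [0.4905, 0.283, 0.0055]
tool_rot: [-3.142, -0.0, 3.04]
contact_force: [0.8, -0.3, 0.0]
opening: 0.0001
grip_force: 0.0
```

{"name": "step_arm", "arguments": {"motion": [[[0,0,0.02],0],[[0,0,0.04],0],[[0,0,0.06],0],[[0,0,0.06],0]]}}

```text
time: 14.88
tool_pos: [0.4905, 0.2831, 0.0019]
tool_rot: [-3.142, -0.0, 3.04]
contact_force: [0.6, 0.5, 0.4]
opening: 0.0005
grip_force: 0.0
```

Run:
```python
from h import *
s=cam('scene');o=robot.observe();print(o['tool_pos'],o['contact_force'])
u,v=map(int,proj(s,o['tool_pos']));print(proj(s,o['tool_pos']),u,v)
crop=cv2.resize(s['pixels'][v-40:v+35,u-50:u+50],None,fx=7,fy=7,interpolation=2)
cv2.imwrite('pics/s5.png',crop[:,:,::-1])
```

```text
[0.49052714 0.28308589 0.00199147] [-0.2489798  -0.7061281   0.01978806]
[339.34347057 174.42151108] 339 174
```

View pics/s5.png

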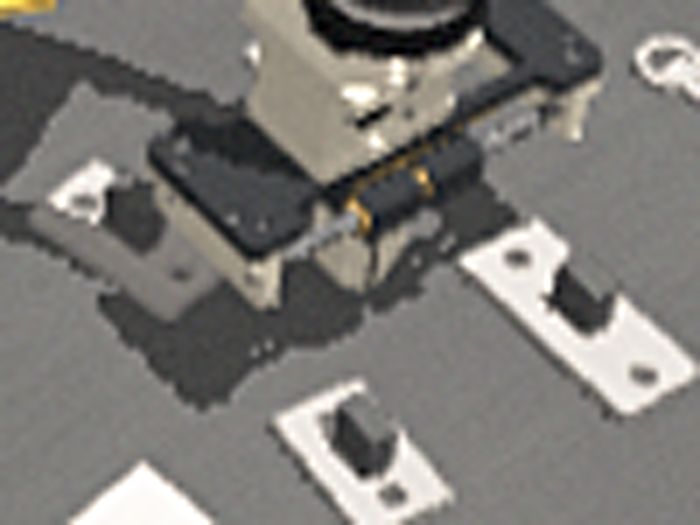

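The closed fingertips at crop (367,287) are still not on the bench with the TCP reading 2 mm. I'll continue down gently until contact.

{"name": "step_arm", "arguments": {"motion": [[[0,0,0.015],0],[[0,0,0.03],0],[[0,0,0.045],0],[[0,0,0.045],0]]}}

```text
time: 15.42
tool_pos: [0.4905, 0.283, -0.0007]
tool_rot: [3.142, -0.0, 3.04]
contact_force: [0.1, 0.2, 0.9]
opening: 0.0004
grip_force: 0.0
```

{"name": "step_arm", "arguments": {"motion": [[[0,0,0.015],0],[[0,0,0.03],0],[[0,0,0.045],0],[[0,0,0.045],0]]}}

```text
time: 15.92
tool_pos: [0.4905, 0.2831, -0.0034]
tool_rot: [3.142, -0.0, 3.04]
contact_force: [-0.1, -0.1, -0.6]
opening: 0.0005
grip_force: 0.0
```

{"name": "step_arm", "arguments": {"motion": [[[0,0,0.015],0],[[0,0,0.03],0],[[0,0,0.045],0],[[0,0,0.045],0]]}}

```text
time: 16.42
tool_pos: [0.4905, 0.283, -0.0062]
tool_rot: [-3.142, -0.0, 3.04]
contact_force: [-0.2, -0.7, -0.2]
opening: -0.0
grip_force: 0.0
```

{"name": "step_arm", "arguments": {"motion": [[[0,0,0.015],0],[[0,0,0.03],0],[[0,0,0.045],0],[[0,0,0.045],0]]}}

```text
time: 16.92
tool_pos: [0.4907, 0.2831, -0.0073]
tool_rot: [3.141, 0.001, 3.04]
contact_force: [-3.8, -1.5, 12.4]
opening: 0.0002
grip_force: 6.5
```

Contact came at a TCP reading of −0.007, so the true tips are about 7 mm above the reported TCP (a 24 mm offset from the stated extent). I'll check for an xy offset as well.

Run:
```python
from h import *
s=cam('scene')
print('tip seen at',onz(s,341.4-.5,175-.5,.0087),'TCP .4905 .2831')
for p in plates(s): print(np.round(p,4))
```

```text
tip seen at [0.49760566 0.28179501 0.0087    ] TCP .4905 .2831
[ 0.5628  0.2131 -0.2012 78.3541 48.2072]
[ 5.697000e-01  3.408000e-01 -1.057000e-01  1.131071e+02  4.991290e+01]
```

{"name": "step_arm", "arguments": {"motion": [[[0,0,-0.5],0],[[0,0,-1.2],0],[[0,0,-1.2],0]]}}

```text
time: 17.35
tool_pos: [0.4926, 0.284, 0.0664]
tool_rot: [3.138, 0.006, 3.04]
contact_force: [0.6, -0.2, -0.2]
opening: 0.0006
grip_force: 0.0
```

Run:
```python
from h import *
goto([.5724,.3437,.004],-.1015)
```

```text
shift [-1.215  1.122  1.051] spin -0.0 (alt 3.141) q6 -1.08 q1 0.39
```

{"name": "step_arm", "arguments": {"motion": [[[-0.6,0.55,0],0],[[-1.21,1.12,0],0],[[-1.21,1.12,0],0],[[-1.21,1.12,0.4],0],[[-1.21,1.12,0.8],0],[[-1.21,1.12,1.0],0],[[-1.21,1.12,1.05],0],[[-1.21,1.12,1.05],0]], "hand": 110}}

```text
time: 18.35
tool_pos: [0.5698, 0.3426, 0.0007]
tool_rot: [3.141, 0.001, 3.04]
contact_force: [0.2, 0.6, -0.3]
opening: 0.0521
grip_force: 0.0
```

{"name": "step_arm", "arguments": {"motion": [[[0,0,0],0],[[0,0,0],0],[[0,0,0],0],[[0,0,0],0],[[0,0,0],0]], "hand": 255, "squeeze": 45}}

```text
time: 18.98
tool_pos: [0.5699, 0.3423, 0.0008]
tool_rot: [-3.141, 0.001, 3.04]
contact_force: [-0.7, -2.4, 4.1]
opening: 0.0134
grip_force: 45.8
```

{"name": "step_arm", "arguments": {"motion": [[[0,0,-0.3],0],[[0,0,-0.9],0],[[0,0,-1.6],0],[[0,0,-1.6],0]]}}

```text
time: 19.48
tool_pos: [0.5716, 0.3437, 0.1005]
tool_rot: [3.137, 0.007, 3.04]
contact_force: [0.6, 0.3, -3.7]
opening: 0.0136
grip_force: 45.7
```

Run:
```python
from h import *
goto([.5065,-.060,.1],.078)
```

```text
shift [ 0.396 -6.804 -0.023] spin -0.18 (alt 2.962) q6 -1.04 q1 0.43
```

{"name": "step_arm", "arguments": {"motion": [[[0.5,-0.8,0],-0.1],[[1.0,-1.6,0],-0.18],[[1.0,-2.6,0],-0.18],[[1.0,-3.6,0],-0.18],[[0.9,-4.6,0],-0.18],[[0.7,-5.5,0],-0.18],[[0.5,-6.3,0],-0.18],[[0.4,-6.8,0],-0.18],[[0.4,-6.8,0],-0.18],[[0.4,-6.8,0],-0.18]]}}

```text
time: 20.72
tool_pos: [0.5033, -0.0602, 0.0953]
tool_rot: [3.14, -0.002, -3.064]
contact_force: [0.4, 0.7, -4.0]
opening: 0.0137
grip_force: 46.2
```

Run:
```python
from h import *
goto([.5065,-.060,.03],.078); print(robot.observe()['opening'])
```

```text
shift [-0.055 -0.003  1.088] spin -0.0 (alt 3.142) q6 -1.92 q1 -0.27
0.01369933796449784
```

{"name": "step_arm", "arguments": {"motion": [[[-0.055,0,0.5],0],[[-0.055,0,0.9],0],[[-0.055,0,1.1],0],[[-0.055,0,1.1],0]]}}

```text
time: 21.22
tool_pos: [0.507, -0.0597, 0.0296]
tool_rot: [3.141, -0.002, -3.062]
contact_force: [0.3, -0.4, -3.8]
opening: 0.0141
grip_force: 46.2
```

{"name": "step_arm", "arguments": {"motion": [[[0,0,0.05],0],[[0,0,0.1],0],[[0,0,0.13],0],[[0,0,0.13],0]]}}

```text
time: 21.72
tool_pos: [0.5076, -0.0607, 0.0225]
tool_rot: [3.142, 0.0, -3.064]
contact_force: [0.0, -0.4, -3.0]
opening: 0.0141
grip_force: 46.2
```

{"name": "step_arm", "arguments": {"motion": [[[0,0,0.05],0],[[0,0,0.1],0],[[0,0,0.15],0],[[0,0,0.18],0],[[0,0,0.18],0]]}}

```text
time: 22.35
tool_pos: [0.5074, -0.0606, 0.0114]
tool_rot: [3.141, -0.0, -3.063]
contact_force: [-0.3, 0.1, -4.4]
opening: 0.014
grip_force: 46.2
```

{"name": "step_arm", "arguments": {"motion": [[[0,0,0.015],0],[[0,0,0.03],0],[[0,0,0.03],0]]}}

```text
time: 22.72
tool_pos: [0.5076, -0.0607, 0.0098]
tool_rot: [3.142, 0.0, -3.063]
contact_force: [-0.2, 0.4, -4.1]
opening: 0.0138
grip_force: 46.2
```

{"name": "step_arm", "arguments": {"motion": [[[0,0,0],0],[[0,0,0],0],[[0,0,0],0],[[0,0,-0.4],0],[[0,0,-1.2],0],[[0,0,-2.0],0],[[0,0,-2.0],0]], "hand": 170}}

```text
time: 23.6
tool_pos: [0.5099, -0.0612, 0.1336]
tool_rot: [-3.139, 0.008, -3.063]
contact_force: [-0.2, 1.1, -1.0]
opening: 0.0307
grip_force: 0.0
```

Run:
```python
from h import *
c=cam('top')
for p in plates(c): print(np.round(p,4))
s=cam('scene')
cv2.imwrite('pics/s6.png',cv2.resize(s['pixels'][170:300,180:340],(800,650),interpolation=2)[:600,:,::-1])
goto([.4121,.3483,.13],-.4285)
```

```text
[4.09800e-01 2.28500e-01 8.86000e-02 8.95507e+01 4.77923e+01]
[  0.4115   0.3482  -0.4285 100.1887  47.4386]
[5.182000e-01 2.320000e-02 7.620000e-02 1.109162e+02 5.034550e+01]
[ 0.5661  0.2154 -0.2039 77.1914 47.8203]
shift [ 1.052e+00  6.919e+00 -3.000e-03] spin 0.507 (alt -2.635) q6 -1.92 q1 -0.27
```

View pics/s6.png

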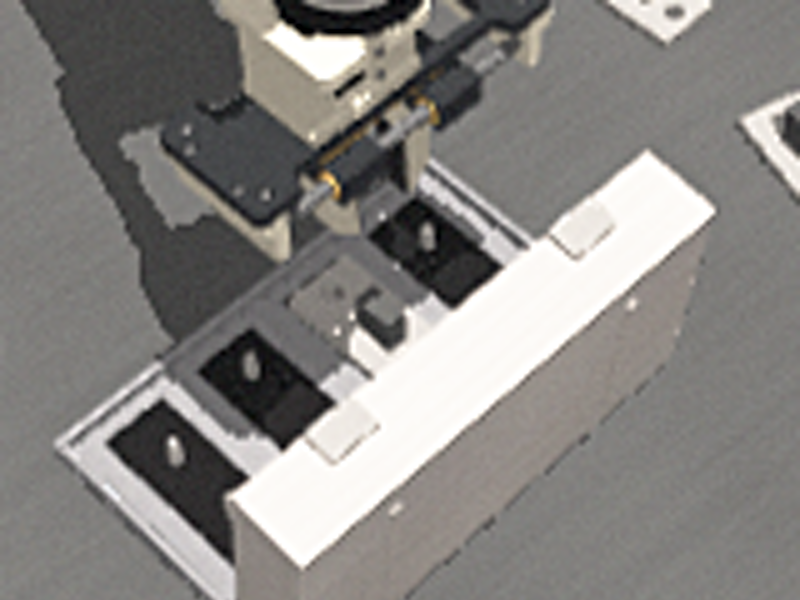

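The scene crop shows plate d seated on seat d, with its block at (385,305). Next is plate c.

{"name": "step_arm", "arguments": {"motion": [[[0.6,0.8,0],0.15],[[0.9,1.8,0],0.3],[[1.05,2.8,0],0.507],[[1.05,3.8,0],0.507],[[1.05,4.8,0],0.507],[[1.05,5.8,0],0.507],[[1.05,6.6,0],0.507],[[1.05,6.92,0.6],0.507],[[1.05,6.92,1.2],0.507],[[1.05,6.92,1.2],0.507]], "hand": 120}}

```text
time: 24.95
tool_pos: [0.4095, 0.3469, 0.054]
tool_rot: [-3.134, -0.005, 2.713]
contact_force: [-0.2, -0.2, 0.9]
opening: 0.0486
grip_force: 0.0
```

Run:
```python
from h import *
goto([.412,.348,.0025],-.4285)
```

```text
shift [-0.035  0.041  0.858] spin 0.0 (alt -3.141) q6 -0.58 q1 0.56
```

{"name": "step_arm", "arguments": {"motion": [[[-0.03,0.03,0.3],0],[[-0.03,0.03,0.6],0],[[-0.03,0.03,0.75],0],[[-0.03,0.03,0.8],0],[[-0.03,0.03,0.8],0]]}}

```text
time: 25.58
tool_pos: [0.4151, 0.3493, 0.0102]
tool_rot: [3.141, 0.0, 2.713]
contact_force: [1.0, -0.1, -0.2]
opening: 0.0486
grip_force: 0.0
```

{"name": "step_arm", "arguments": {"motion": [[[0,0,0],0],[[0,0,0],0],[[0,0,0],0],[[0,0,0],0],[[0,0,0],0]], "hand": 255, "squeeze": 45}}

```text
time: 26.2
tool_pos: [0.4145, 0.349, 0.0099]
tool_rot: [-3.141, -0.0, 2.713]
contact_force: [-1.3, -1.8, 3.4]
opening: 0.0133
grip_force: 45.0
```

{"name": "step_arm", "arguments": {"motion": [[[0,0,-0.3],0],[[0,0,-0.9],0],[[0,0,-1.6],0],[[0,0,-1.6],0]]}}

```text
time: 26.7
tool_pos: [0.4165, 0.3505, 0.1086]
tool_rot: [3.136, 0.004, 2.713]
contact_force: [0.1, 0.1, -2.7]
opening: 0.0137
grip_force: 45.0
```

Run:
```python
from h import *
goto([.5135,-.1235,.1],.078)
```

```text
shift [-4.755 -6.513  0.123] spin -0.507 (alt 2.635) q6 -0.58 q1 0.56
```

Run:
```python
from h import *
goto([.515,-.123,.1],.078)
```

```text
shift [-4.774 -6.495  0.123] spin -0.507 (alt 2.635) q6 -0.58 q1 0.56
```

{"name": "step_arm", "arguments": {"motion": [[[-0.4,-0.7,0.1],-0.15],[[-0.9,-1.5,0.1],-0.3],[[-1.4,-2.4,0.1],-0.507],[[-2.0,-3.2,0.1],-0.507],[[-2.6,-4.0,0.1],-0.507],[[-3.2,-4.8,0.1],-0.507],[[-3.9,-5.5,0.1],-0.507],[[-4.5,-6.2,0.1],-0.507],[[-4.76,-6.5,0.1],-0.507],[[-4.76,-6.5,0.1],-0.507]]}}

```text
time: 27.95
tool_pos: [0.5118, -0.125, 0.0985]
tool_rot: [3.14, -0.002, -3.066]
contact_force: [0.3, 1.0, -2.9]
opening: 0.0139
grip_force: 45.0
```

Run:
```python
from h import *
goto([.515,-.123,.04],.078)
```

```text
shift [-0.057  0.028  0.974] spin -0.002 (alt 3.139) q6 -2.03 q1 -0.39
```

{"name": "step_arm", "arguments": {"motion": [[[-0.05,0.02,0.5],0],[[-0.05,0.02,0.85],0],[[-0.05,0.02,0.95],0],[[-0.05,0.02,0.95],0]]}}

```text
time: 28.45
tool_pos: [0.5149, -0.1217, 0.0427]
tool_rot: [3.141, -0.001, -3.062]
contact_force: [0.4, 0.6, -1.8]
opening: 0.0139
grip_force: 45.0
```

Run:
```python
from h import *
goto([.515,-.123,.03],.078)
```

```text
shift [-0.    -0.022  0.211] spin 0.001 (alt -3.140) q6 -2.03 q1 -0.38
```

{"name": "step_arm", "arguments": {"motion": [[[0,-0.015,0.1],0],[[0,-0.015,0.2],0],[[0,-0.015,0.3],0],[[0,-0.015,0.35],0],[[0,-0.015,0.35],0]]}}

```text
time: 29.08
tool_pos: [0.5151, -0.1236, 0.0215]
tool_rot: [3.141, -0.0, -3.064]
contact_force: [-0.6, 0.7, -3.9]
opening: 0.0139
grip_force: 45.0
```

{"name": "step_arm", "arguments": {"motion": [[[0,0,0.02],0],[[0,0,0.04],0],[[0,0,0.045],0],[[0,0,0.045],0]]}}

```text
time: 29.58
tool_pos: [0.5153, -0.1236, 0.0191]
tool_rot: [3.142, 0.0, -3.063]
contact_force: [0.4, 0.4, -3.1]
opening: 0.0134
grip_force: 45.0
```

{"name": "step_arm", "arguments": {"motion": [[[0,0,0],0],[[0,0,0],0],[[0,0,0],0],[[0,0,-0.4],0],[[0,0,-1.2],0],[[0,0,-2.0],0],[[0,0,-2.0],0]], "hand": 170}}

```text
time: 30.45
tool_pos: [0.5175, -0.1245, 0.143]
tool_rot: [-3.138, 0.008, -3.063]
contact_force: [0.0, -0.0, -1.0]
opening: 0.0308
grip_force: 0.0
```

Run:
```python
from h import *
c=cam('top')
for p in plates(c): print(np.round(p,4))
goto([.4098,.2285,.065],.0886)
```

```text
[4.11300e-01 2.28200e-01 2.88000e-02 8.54992e+01 4.83194e+01]
[ 0.5661  0.2154 -0.2039 77.1914 47.8203]
shift [1.312 5.997 1.247] spin -0.01 (alt 3.131) q6 -2.03 q1 -0.38
```

{"name": "step_arm", "arguments": {"motion": [[[0.6,0.8,0],0],[[1.1,1.7,0],0],[[1.31,2.7,0],0],[[1.31,3.7,0],0],[[1.31,4.7,0],0],[[1.31,5.5,0],-0.01],[[1.31,6.0,0.5],-0.01],[[1.31,6.0,1.2],-0.01],[[1.31,6.0,1.25],-0.01],[[1.31,6.0,1.25],-0.01]], "hand": 120}}

```text
time: 31.75
tool_pos: [0.4088, 0.2288, 0.0642]
tool_rot: [-3.141, -0.001, -3.054]
contact_force: [0.7, 1.6, 0.4]
opening: 0.0487
grip_force: 0.0
```

Run:
```python
from h import *
c=cam('top');cv2.imwrite('pics/t7.png',c['pixels'][:,:,::-1])
for p in plates(c)+plates(cam('scene')): print(np.round(p,4))
goto([.4098,.2285,.004],.0886)
```

```text
[ 0.5662  0.2155 -0.2039 77.1914 47.9748]
[ 0.5625  0.2132 -0.2012 78.9421 48.2072]
shift [ 1.000e-03 -9.000e-03  1.021e+00] spin -0.001 (alt 3.140) q6 -1.31 q1 0.35
```

{"name": "step_arm", "arguments": {"motion": [[[0,0,0.4],0],[[0,0,0.8],0],[[0,0,0.95],0],[[0,0,1.0],0],[[0,0,1.0],0]]}}

```text
time: 32.48
tool_pos: [0.4094, 0.2292, 0.0049]
tool_rot: [3.141, 0.001, -3.054]
contact_force: [-0.3, 0.2, -0.7]
opening: 0.0484
grip_force: 0.0
```

{"name": "step_arm", "arguments": {"motion": [[[0,0,0],0],[[0,0,0],0],[[0,0,0],0],[[0,0,0],0],[[0,0,0],0]], "hand": 255, "squeeze": 45}}

```text
time: 33.1
tool_pos: [0.4088, 0.229, 0.0043]
tool_rot: [-3.141, 0.0, -3.053]
contact_force: [0.1, -1.6, 2.7]
opening: 0.0139
grip_force: 45.0
```

{"name": "step_arm", "arguments": {"motion": [[[0,0,-0.3],0],[[0,0,-0.9],0],[[0,0,-1.6],0],[[0,0,-1.6],0]]}}

```text
time: 33.6
tool_pos: [0.4103, 0.2299, 0.1023]
tool_rot: [3.14, 0.005, -3.053]
contact_force: [0.2, 0.3, -3.5]
opening: 0.0137
grip_force: 45.0
```

Run:
```python
from h import *
goto([.504,.0038,.1],.078)
```

```text
shift [-1.222 -3.891  0.039] spin 0.01 (alt -3.131) q6 -1.31 q1 0.35
```

{"name": "step_arm", "arguments": {"motion": [[[-0.3,-0.8,0],0.01],[[-0.6,-1.7,0],0.01],[[-0.9,-2.6,0],0.01],[[-1.1,-3.5,0],0.01],[[-1.2,-3.88,0],0.01],[[-1.2,-3.88,0.3],0.01],[[-1.2,-3.88,0.8],0.01],[[-1.2,-3.88,0.95],0.01],[[-1.2,-3.88,0.95],0.01]]}}

```text
time: 34.72
tool_pos: [0.5002, 0.0038, 0.0421]
tool_rot: [3.141, -0.003, -3.063]
contact_force: [-0.1, -0.4, -3.1]
opening: 0.0136
grip_force: 45.0
```

Run:
```python
from h import *
goto([.503,.0038,.0133],.078);print(robot.observe()['contact_force'])
```

```text
shift [-0.048 -0.004  0.479] spin 0.0 (alt -3.141) q6 -1.8 q1 -0.15
[-0.0664256  -0.40835197 -3.08469221]
```

{"name": "step_arm", "arguments": {"motion": [[[-0.03,0,0.0],0],[[-0.03,0,0.1],0],[[-0.03,0,0.2],0],[[-0.03,0,0.3],0],[[-0.03,0,0.36],0],[[-0.03,0,0.36],0]]}}

```text
time: 35.48
tool_pos: [0.5026, 0.0037, 0.0212]
tool_rot: [3.141, -0.001, -3.063]
contact_force: [-0.8, 0.1, -3.9]
opening: 0.0139
grip_force: 45.0
```

{"name": "step_arm", "arguments": {"motion": [[[0,0,0.05],0],[[0,0,0.09],0],[[0,0,0.12],0],[[0,0,0.13],0],[[0,0,0.13],0]]}}

```text
time: 36.1
tool_pos: [0.5028, 0.0037, 0.0137]
tool_rot: [3.142, -0.0, -3.063]
contact_force: [0.1, 0.5, -3.9]
opening: 0.0133
grip_force: 45.0
```

{"name": "step_arm", "arguments": {"motion": [[[0,0,0],0],[[0,0,0],0],[[0,0,0],0],[[0,0,-0.4],0],[[0,0,-1.2],0],[[0,0,-2.0],0],[[0,0,-2.0],0]], "hand": 170}}

```text
time: 36.98
tool_pos: [0.5052, 0.0034, 0.1375]
tool_rot: [-3.14, 0.008, -3.063]
contact_force: [0.1, -0.1, 0.1]
opening: 0.0306
grip_force: 0.0
```

Run:
```python
from h import *
c=cam('top')
for p in plates(c): print(np.round(p,4))
goto([.5662,.2155,.065],-.2039)
```

```text
[ 0.5662  0.2155 -0.2039 77.1914 47.9748]
[ 0.6152 -0.1701 -1.492  96.0154 43.1959]
shift [-1.31   3.441  1.173] spin 0.282 (alt -2.859) q6 -1.79 q1 -0.15
```

{"name": "step_arm", "arguments": {"motion": [[[0,0.8,0],0.1],[[0,1.7,0],0.282],[[-0.4,2.5,0],0.282],[[-1.0,3.2,0],0.282],[[-1.31,3.44,0.3],0.282],[[-1.31,3.44,0.9],0.282],[[-1.31,3.44,1.17],0.282],[[-1.31,3.44,1.17],0.282]], "hand": 120}}

```text
time: 38.02
tool_pos: [0.5637, 0.2151, 0.0617]
tool_rot: [-3.14, -0.004, 2.937]
contact_force: [0.6, 0.5, 0.4]
opening: 0.0485
grip_force: 0.0
```

Run:
```python
from h import *
goto([.5662,.2155,.004],-.2039)
```

```text
shift [-0.043  0.017  0.962] spin -0.0 (alt 3.141) q6 -1.13 q1 0.24
```

{"name": "step_arm", "arguments": {"motion": [[[-0.02,0,0.4],0],[[-0.02,0,0.8],0],[[-0.02,0,0.95],0],[[-0.02,0,0.98],0],[[-0.02,0,0.98],0]]}}

```text
time: 38.65
tool_pos: [0.5669, 0.2155, 0.0058]
tool_rot: [3.141, 0.002, 2.938]
contact_force: [-0.6, 0.4, 0.1]
opening: 0.0487
grip_force: 0.0
```

{"name": "step_arm", "arguments": {"motion": [[[0,0,0],0],[[0,0,0],0],[[0,0,0],0],[[0,0,0],0],[[0,0,0],0]], "hand": 255, "squeeze": 45}}

```text
time: 39.28
tool_pos: [0.5662, 0.2152, 0.0049]
tool_rot: [-3.141, 0.0, 2.938]
contact_force: [-0.0, -2.3, 1.9]
opening: 0.0138
grip_force: 45.0
```

{"name": "step_arm", "arguments": {"motion": [[[0,0,-0.3],0],[[0,0,-0.9],0],[[0,0,-1.6],0],[[0,0,-1.6],0]]}}

```text
time: 39.78
tool_pos: [0.5685, 0.2162, 0.1053]
tool_rot: [3.138, 0.007, 2.938]
contact_force: [-0.1, -0.2, -2.5]
opening: 0.0138
grip_force: 45.0
```

Run:
```python
from h import *
goto([.518,-.1868,.1],.078)
```

```text
shift [-0.533 -6.748  0.066] spin -0.282 (alt 2.860) q6 -1.13 q1 0.24
```

{"name": "step_arm", "arguments": {"motion": [[[0.7,-0.7,0],-0.1],[[0.9,-1.6,0],-0.282],[[0.7,-2.6,0],-0.282],[[0.5,-3.6,0],-0.282],[[0.3,-4.6,0],-0.282],[[0,-5.5,0],-0.282],[[-0.3,-6.3,0],-0.282],[[-0.5,-6.75,0],-0.282],[[-0.5,-6.75,0.2],-0.282],[[-0.5,-6.75,0.2],-0.282]]}}

```text
time: 41.02
tool_pos: [0.512, -0.186, 0.0869]
tool_rot: [3.139, -0.004, -3.064]
contact_force: [0.0, 0.4, -2.8]
opening: 0.0138
grip_force: 45.0
```

Run:
```python
from h import *
goto([.518,-.1866,.035],.078);print(robot.observe()['opening'])
```

```text
shift [-0.102 -0.02   0.864] spin 0.0 (alt -3.142) q6 -2.14 q1 -0.49
0.013837582643397303
```

{"name": "step_arm", "arguments": {"motion": [[[-0.06,-0.01,0.4],0],[[-0.06,-0.01,0.75],0],[[-0.06,-0.01,0.82],0],[[-0.06,-0.01,0.82],0]]}}

```text
time: 41.52
tool_pos: [0.5173, -0.1869, 0.0398]
tool_rot: [3.141, -0.0, -3.062]
contact_force: [-0.0, 0.2, -2.5]
opening: 0.0138
grip_force: 45.0
```

Run:
```python
from h import *
goto([.518,-.1866,.0139],.078)
```

```text
shift [-0.012  0.004  0.431] spin 0.001 (alt -3.140) q6 -2.14 q1 -0.49
```

{"name": "step_arm", "arguments": {"motion": [[[0,0,0.1],0],[[0,0,0.2],0],[[0,0,0.28],0],[[0,0,0.3],0],[[0,0,0.3],0]]}}

```text
time: 42.15
tool_pos: [0.5175, -0.1878, 0.0215]
tool_rot: [-3.141, 0.0, -3.063]
contact_force: [1.5, -1.5, -3.6]
opening: 0.0134
grip_force: 45.0
```

{"name": "step_arm", "arguments": {"motion": [[[0,0.01,0.04],0],[[0,0.01,0.08],0],[[0,0.01,0.11],0],[[0,0.01,0.13],0],[[0,0.01,0.13],0]]}}

```text
time: 42.78
tool_pos: [0.5177, -0.1875, 0.0139]
tool_rot: [-3.141, 0.001, -3.063]
contact_force: [3.4, -3.5, -0.7]
opening: 0.0133
grip_force: 45.0
```

{"name": "step_arm", "arguments": {"motion": [[[0,0,0],0],[[0,0,0],0],[[0,0,0],0],[[0,0,-0.4],0],[[0,0,-1.2],0],[[0,0,-2.4],0],[[1.0,-1.0,-2.6],0],[[1.5,-2.0,-2.6],0],[[1.5,-3.0,-2.6],0],[[1.5,-3.0,-2.6],0]], "hand": 170}}

```text
time: 44.02
tool_pos: [0.4403, -0.3766, 0.1698]
tool_rot: [-3.141, 0.0, -3.067]
contact_force: [0.2, 1.2, 0.3]
opening: 0.0306
grip_force: 0.0
```

Run:
```python
from h import *
c=cam('top');s=cam('scene')
a=cv2.resize(c['pixels'][130:235,275:400],(400,336),interpolation=2);b=cv2.resize(s['pixels'][190:310,180:320],(400,343),interpolation=2)
a=cv2.copyMakeBorder(a,0,7,0,0,0)
cv2.imwrite('pics/t8.png',np.hstack([a,b])[:,:,::-1])
print(robot.observe()['tool_pos'])
for n,xy in dict(b=(504,4.3),d=(508.7,-59.3),c=(513.5,-122.5),a=(518.3,-186.2)).items(): print(n,(proj(c,[xy[0]/1000,xy[1]/1000,.045])-[275,130]+.5)*3.2)
```

```text
[ 0.44059968 -0.3757543   0.16930299]
b [ 86.26586474 225.07924127]
d [155.19081582 219.73812068]
c [223.83877702 214.28032596]
a [293.19105537 208.80707298]
```

View pics/t8.png

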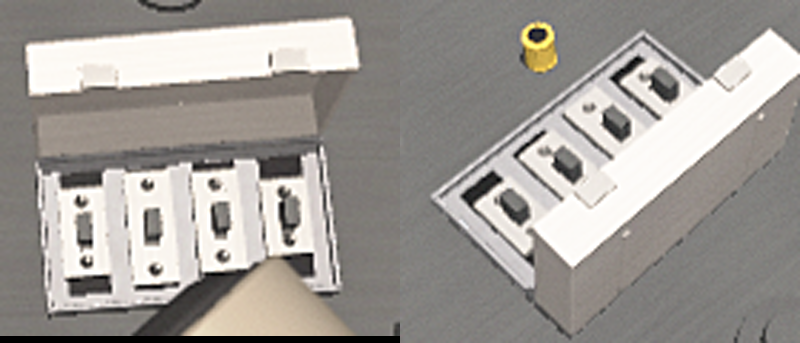

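All four plates sit on their seats: blocks at top-crop (85,230), (153,223), (221,217) and (290,211), matching the projections. Next I'll estimate the lid angle and plan the push.

```bash
cat >> h.py <<'E'
H=np.array([.5859,-.0851,.017]);ex=np.array([np.cos(.078),np.sin(.078),0])
def face(th,s=.125,z=.047): return H+ex*(-s*np.cos(th)+z*np.sin(th))+np.array([0,0,s*np.sin(th)+z*np.cos(th)])
def tip(th,s=.125): return face(th,s)+ex*.010-np.array([0,0,.007]) # TCP reading for the tip's near corner on the face
E
python3 - <<'E'
from h import *
c=cam('top');m=(cv2.cvtColor(c['pixels'],cv2.COLOR_RGB2GRAY)>215)
for th in(1.6,1.7,1.75,1.8,1.85):
    print(th,'edge',proj(c,face(th,.15)),'inner',proj(c,face(th,.15,0)),face(th,.15))
col=m[120:175,334];print('white rows at u=334',120+np.where(col)[0][[0,-1]])
goto([.5,-.09,.23],.078)
E
```

```text
1.6 edge [333.741902   142.94233508] inner [335.58237982 159.51716428] [ 0.63710373 -0.08109799  0.16556366]
1.7 edge [332.96726099 138.55546926] inner [334.96232877 154.29470199] [ 0.65163445 -0.07996229  0.15969403]
1.75 edge [332.572969   136.54026577] inner [334.63376719 151.78491126] [ 0.65866234 -0.079413    0.15622033]
1.8 edge [332.17589242 134.65106222] inner [334.29449429 149.35402702] [ 0.66550837 -0.07887792  0.15239865]
1.85 edge [331.77740202 132.89240005] inner [333.94578643 147.00992737] [ 0.67215542 -0.0783584   0.14823854]
white rows at u=334 [140 154]
shift [-1.342  4.645 -1.009] spin -0.002 (alt 3.140) q6 -2.48 q1 -0.84
```

{"name": "step_arm", "arguments": {"motion": [[[0,0.4,-0.8],0],[[-0.4,1.3,-1.0],0],[[-0.7,2.2,-1.0],0],[[-1.0,3.1,-1.0],0],[[-1.34,4.0,-1.0],0],[[-1.34,4.65,-1.0],0],[[-2.2,4.65,-1.0],0],[[-3.2,4.65,-1.0],0],[[-4.2,4.65,-1.0],0],[[-4.6,4.65,-1.0],0]], "hand": 255}}

```text
time: 45.42
tool_pos: [0.6964, -0.0711, 0.2282]
tool_rot: [3.14, -0.002, -3.061]
contact_force: [-0.2, -0.2, 0.1]
opening: 0.0005
grip_force: 0.0
```

Run:
```python
from h import *
print(robot.observe()['tool_pos'])
goto([.69,-.078,.225],.078)
```

```text
[ 0.6963819  -0.07105822  0.2282077 ]
shift [ 0.115 -0.107  0.054] spin 0.003 (alt -3.139) q6 -1.86 q1 -0.21
```

{"name": "step_arm", "arguments": {"motion": [[[-0.05,0,0.6],0],[[-0.05,0,1.2],0],[[-0.05,0,1.8],0],[[-0.05,0,1.8],0]]}}

```text
time: 45.92
tool_pos: [0.6954, -0.0714, 0.1183]
tool_rot: [3.139, -0.008, -3.062]
contact_force: [0.3, -0.2, 0.3]
opening: 0.0005
grip_force: 0.0
```

Run:
```python
from h import *
s=cam('scene');cv2.imwrite('pics/s9.png',cv2.resize(s['pixels'][130:330,150:400],(750,600),interpolation=2)[:,:,::-1])
for t in(1.68,1.5,1.3,1.1): print(t,tip(t));goto(tip(t),.078)
```

```text
1.68 [ 0.6560295  -0.07961878  0.12913302]
shift [ 0.691 -0.072 -0.133] spin 0.002 (alt -3.140) q6 -1.86 q1 -0.21
1.5 [ 0.63379405 -0.08135667  0.13801152]
shift [ 1.063 -0.071 -0.279] spin 0.002 (alt -3.140) q6 -1.86 q1 -0.21
1.3 [ 0.60768345 -0.08339744  0.14301722]
shift [ 1.5   -0.07  -0.362] spin 0.002 (alt -3.140) q6 -1.86 q1 -0.21
1.1 [ 0.58110186 -0.08547502  0.14271994]
shift [ 1.944 -0.07  -0.355] spin 0.002 (alt -3.140) q6 -1.86 q1 -0.21
```

View pics/s9.png

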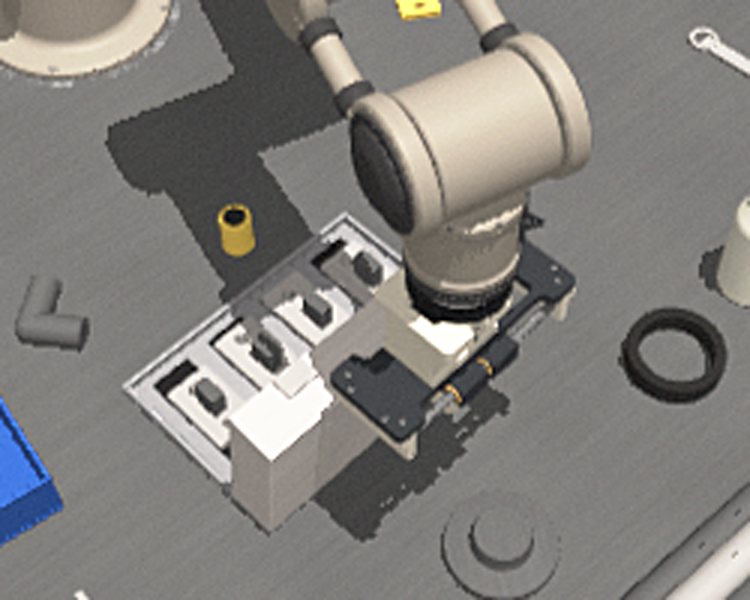

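{"name": "step_arm", "arguments": {"motion": [[[0.45,-0.07,-0.12],0],[[0.69,-0.07,-0.13],0],[[0.88,-0.07,-0.21],0],[[1.06,-0.07,-0.28],0],[[1.28,-0.07,-0.33],0],[[1.5,-0.07,-0.36],0],[[1.72,-0.07,-0.37],0],[[1.94,-0.07,-0.355],0]]}}

```text
time: 46.98
tool_pos: [0.5833, -0.0867, 0.1455]
tool_rot: [-3.141, 0.005, -3.063]
contact_force: [3.1, 1.3, 5.5]
opening: 0.0003
grip_force: 2.7
```

Run:
```python
from h import *
o=robot.observe();print(o['contact_force'],o['tool_pos'])
for t in(1.1,1.0,.9,.8,.7,.6,.5,.4,.3,.2,.1,0): goto(tip(t),.078)
c=cam('top')
cv2.imwrite('pics/t10.png',c['pixels'][:,:,::-1])
```

```text
[3.0503833  1.26430666 5.53096383] [ 0.58330743 -0.08672363  0.14548127]
shift [0.035 0.024 0.046] spin 0.001 (alt -3.141) q6 -1.93 q1 -0.28
shift [0.255 0.024 0.08 ] spin 0.001 (alt -3.141) q6 -1.93 q1 -0.28
shift [0.47  0.024 0.137] spin 0.001 (alt -3.141) q6 -1.93 q1 -0.28
shift [0.679 0.024 0.214] spin 0.001 (alt -3.141) q6 -1.93 q1 -0.28
shift [0.878 0.024 0.312] spin 0.001 (alt -3.141) q6 -1.93 q1 -0.28
shift [1.067 0.025 0.43 ] spin 0.001 (alt -3.141) q6 -1.93 q1 -0.28
shift [1.244 0.025 0.566] spin 0.001 (alt -3.141) q6 -1.93 q1 -0.28
shift [1.406 0.025 0.718] spin 0.001 (alt -3.141) q6 -1.93 q1 -0.28
shift [1.551 0.025 0.886] spin 0.001 (alt -3.141) q6 -1.93 q1 -0.28
shift [1.68  0.026 1.068] spin 0.001 (alt -3.141) q6 -1.93 q1 -0.28
shift [1.789 0.026 1.262] spin 0.001 (alt -3.141) q6 -1.93 q1 -0.28
shift [1.879 0.026 1.465] spin 0.001 (alt -3.141) q6 -1.93 q1 -0.28
```

Contact force of about 6 N means the lid is moving. I'll continue along the arc.

{"name": "step_arm", "arguments": {"motion": [[[0.25,0.02,0.06],0],[[0.47,0.02,0.11],0],[[0.68,0.02,0.19],0],[[0.88,0.02,0.29],0],[[1.07,0.02,0.41],0],[[1.24,0.02,0.55],0],[[1.4,0.02,0.7],0],[[1.55,0.02,0.87],0]]}}

```text
time: 48.02
tool_pos: [0.4887, -0.093, 0.0903]
tool_rot: [-3.142, -0.0, -3.063]
contact_force: [1.3, -2.7, 2.2]
opening: 0.0006
grip_force: 1.2
```

Run:
```python
from h import *
o=robot.observe();print(o['contact_force'],o['tool_pos'])
for t in(.3,.2,.1,0): goto(tip(t),.078)
```

```text
[ 1.31230774 -2.655253    2.24401474] [ 0.48874399 -0.09303088  0.09028931]
shift [-0.033  0.006 -0.026] spin 0.0 (alt -3.141) q6 -1.99 q1 -0.34
shift [0.095 0.006 0.157] spin 0.0 (alt -3.141) q6 -1.99 q1 -0.34
shift [0.203 0.006 0.351] spin 0.0 (alt -3.141) q6 -1.99 q1 -0.34
shift [0.292 0.006 0.555] spin 0.0 (alt -3.141) q6 -1.99 q1 -0.34
```

{"name": "step_arm", "arguments": {"motion": [[[0.05,0,0.1],0],[[0.1,0,0.2],0],[[0.15,0,0.3],0],[[0.2,0,0.39],0],[[0.25,0,0.47],0],[[0.28,0,0.53],0],[[0.28,0,0.56],0],[[0.28,0,0.56],0]]}}

```text
time: 49.02
tool_pos: [0.4725, -0.0942, 0.057]
tool_rot: [3.141, -0.0, -3.064]
contact_force: [-1.0, -1.2, -0.0]
opening: 0.0006
grip_force: 0.0
```

{"name": "step_arm", "arguments": {"motion": [[[0,0,0.02],0],[[0,0,0.04],0],[[0,0,0.05],0],[[0,0,0.05],0]]}}

```text
time: 49.52
tool_pos: [0.4727, -0.0943, 0.0565]
tool_rot: [-3.141, 0.001, -3.063]
contact_force: [-7.4, 2.3, 25.4]
opening: 0.0006
grip_force: 12.7
```

{"name": "step_arm", "arguments": {"motion": [[[0,0,-0.5],0],[[0,0,-1.5],0],[[0.3,0,-2.2],0],[[0.3,1,-2.2],0],[[0.3,2,-2.2],0],[[0.3,3,-2.2],0],[[0.3,4,-2.2],0],[[0.3,5,-2.2],0],[[0.3,5.5,-2.2],0],[[0.3,5.5,-2.2],0]]}}

```text
time: 50.78
tool_pos: [0.4284, 0.2351, 0.186]
tool_rot: [3.141, -0.0, -3.06]
contact_force: [-0.3, -1.1, 0.2]
opening: 0.0004
grip_force: 0.0
```

Run:
```python
from h import *
s=cam('scene');cv2.imwrite('pics/s11.png',cv2.resize(s['pixels'][130:330,110:360],(750,600),interpolation=2)[:,:,::-1])
c=cam('top');
for y in(.15,): print('edge shut px',proj(s,face(0,.15)),'th .1',proj(s,face(.1,.15)))
im=c['pixels'];print(robot.observe()['contact_force'],robot.observe()['time'])
```

```text
edge shut px [228.44484108 217.23681735] th .1 [229.26926092 215.17117808]
[ 0.85702269 -0.92234474 -0.30153043] 50.875
```

View pics/s11.png

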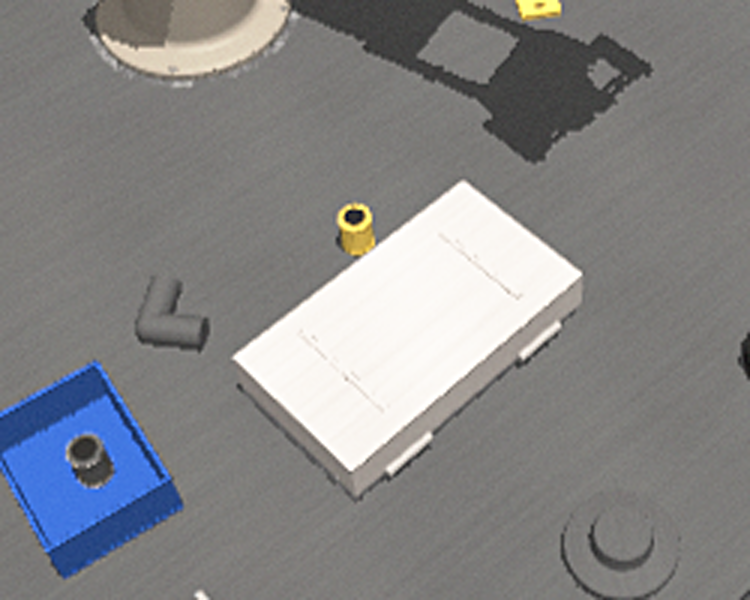

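The lid is shut: its front edge runs from (234,357) to (463,181), its midpoint lies at or below the predicted shut position, and it pressed solid at 25 N. The coupling stands in the bin at (87,460), so I'm handing in.

```bash
python3 -c "
from cell import robot
print(robot.hand_in())"
```

```text
the job is handed in; nothing more can be done
None
```

The coupling is in the blue bin, plates a, b, c and d sit on their matching pins, and the lid is shut. I handed the job in at about 51 s, and the hand-in call returned no verdict.

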